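# Fetch the check weight from under the cases

### The arm

A 6-joint arm with a two-finger parallel gripper is mounted at the origin on the work surface. World frame = base frame: x ahead of the robot, y to its left, z up, the work surface at z = 0. Lengths are in m, angles in rad, forces in N, time in s.
With the tool pointing down it reaches from about 0.3 to 0.875 m from the base axis. Payload 6.4 kg.
Tool frame: the origin (TCP) lies at the very end of the fingers, on their centre line; the grasp point (between the pads) lies ctrl.pinch_z behind it (ctrl.pinch_z is the distance from the TCP to the grasp point, in m); y points along the fingers, z is the direction in which the jaws open and shut, and the axes are right-handed (so a half turn about y gives the same grasp; the last joint's range is limited). The gripper opens to 85 mm and grips with 20 to 120 N. Pads are 22 mm wide; open, the fingers measure 114 mm over their backs; the gripper's body (76 mm by 85 mm) begins 54 mm behind the grasp point. The pads swing forward as they close: fully open they stand 13 mm farther back than shut.
Start: joints at [-1.338, 0.181, 1.607, -0, 1.354, -0.206], TCP at [0.244, -0.521, 0.231] pointing down, gripper open.
Joint ranges: [-2.99, 2.99], [-0.89, 2.07], [0.3, 2.58], [-1.14, 4.28], [0, 2.63], [-3.12, 3.12]. Speed limits (rad/s): [2.57, 2.57, 3.01, 3.14, 3.14, 3.14].

### API

Orientations are given as a unit quaternion [w, x, y, z].
In Python, from bench import ctrl gives the robot as it stands.
- The arm moves only by the shell command python3 -m pendant 'ROWS'. ROWS is JSON, one flat list of numbers, 7 for each row, row after row: the shift along the world's x, y, z in m, then the turn, a rotation vector about the world's x, y, z in degrees, then the finger opening in m, from 0 to 0.0854. In form: [tx, ty, tz, rx, ry, rz, hand, tx, ty, tz, rx, ry, rz, hand, ...]. A call has 1 to 12 rows; each row shifts and turns the commanded pose from where the row before left it; what a row does not reach is not made up. A row lasts 1/8 s, in which the tool goes at most 62.5 mm and 10.7 degrees, less where a joint would pass 70% of its speed; a pose out of reach is approached as far as the arm can. A call with a gripper value outside its range is refused whole. The fingers move at their own pace and stop on an object; the grip force is fixed at half the most. Time passes only in rows, so rows that do not move let the fingers close. It gives the time, the measured TCP pose, the force and the opening at its end, in the units of the state.
- ctrl.get_obs(): the state, without advancing time (a new reading comes with each control period).
- ctrl.camera(name): name is "scene" or "top"; returns the picture (400x640x3 uint8, red, green, blue); there is no depth.
- ctrl.camera_info(name): a dict with "fx", "fy", "cx", "cy" (pixels), "origin" and "rotation" of the camera in the world. Camera axes: x right, y down, z forward; pixel columns grow to the right and rows downward; lengths in m; the calibration is good to about 2 mm. A picture is of the moment at which its call begins. camera_info takes no time and is no camera call.
- ctrl.hand_in(): hands the job in, once; it reports no verdict.
Trained networks look in the newest picture that a camera, given by its name, has taken for a name from the list of things; names that differ only in an ending like _2 or _b are one class to them, and where a whole thing is asked for, a point or a joint stands for the part that bears it (a point fixed in the world has none). Each returns a list of dicts, best first, with "score" (0 to 1); they miss things now and then, are a little off and sometimes report something else, mostly with a low value. They report only what shows in the picture. A call takes as long as a camera call. They do not tell look-alikes from the thing itself.
- ctrl.silhouettes(target, camera): "mask" (400x640 bool, what is visible of it) and "bbox" ([left, top, right, bottom] in pixels, round what is visible of it).
The state is a dict: "time_s": time; "q": joint angles; "dq": joint speeds; "joint_efforts": joint torques, N m; "eef_pos": TCP position; "eef_rot": TCP orientation; "wrist_force": force on the tool from outside, world axes, zero at the start; "torque": the same for the moment, N m; "opening": opening from 0.0 (shut) to 1.0 (fully open).
Only numpy, scipy, OpenCV 4.12 (cv2) and the standard library are available. Lean on these libraries where they do the work, as an engineer would, in place of code of your own. Each camera call takes 0.05 s, during which the arm holds its last target.

### The job

Two black cases lie across the tote that holds the check weights. Lay both cases flat on the plywood board, then take the larger weight out of the tote and stand it gently on the middle of the scale plate, and then lay each case back across the tote in the same spot it came from (within about a centimetre). Leave the small weight standing in the tote, and do not disturb the other things on the bench.

Things in the scene. Friction and masses are not known exactly. Their poses are not given: they have to be found in the camera images.
- case_flat: Low, wide black hard case, a box 60 mm wide (its x), 190 mm long (its y), 40 mm high, about 0.35 kg, with four ribs on the lid and a small loop handle that stands out 16 mm from its +y end. Lies level across the tote's rim with its length along the tote's y, over one half of the tote (either half), with open space for fingers on both long sides. Origin: centre of the box's underside; z up.
- case_tall: Narrow, tall black hard case, a box 42 mm wide (its x), 180 mm long (its y), 58 mm high, about 0.30 kg, with two ribs on the lid and a small loop handle that stands out 16 mm from its +y end. Lies level across the tote's rim with its length along the tote's y, over the other half of the tote. Origin: centre of the box's underside; z up.
- weight_large: The larger steel check weight: upright cylinder of diameter 40 mm up to 42 mm, then a neck of diameter 20 mm and a knob of diameter 27 mm from 51 mm to the top at 60 mm; about 0.45 kg. Stands on the tote's floor in the gap between the cases, about 36 mm to one side of the tote's middle along the tote's y. Origin: centre of its underside; z up.
- weight_small: The smaller steel check weight, same shape: diameter 28 mm up to 28 mm, knob of diameter 19 mm, 42 mm high in all, about 0.14 kg. Stands on the tote's floor about 72 mm from the larger one along the tote's y. To be left alone. Origin: centre of its underside; z up.
- tote: Fixed open grey plastic tote, outside 212 mm (its x) by 152 mm (its y; 164 mm over the lip at the rim), 70 mm high, walls 6 mm, inner floor 6 mm above its origin. The cases lie on the rim, 70 mm above the origin, about 58 mm either side of the middle along x. Origin: centre of its underside, on the bench; z up.
- scale: Fixed bench scale: square aluminium plate 160 mm by 160 mm, its top 46 mm above the origin, with a lower grey read-out (36 mm high) on the far side, from 80 to 125 mm along +x. Origin: on the bench under the middle of the plate; z up.
- board: Fixed plywood board, 240 mm (its x) by 210 mm (its y), top 20 mm above its origin; the free side area for the cases, with room for both side by side along x (for instance 58 mm either side of the middle, lengths along y). Origin: under its centre, on the bench; z up.
- carton: Bystander: cardboard carton 70 x 110 x 50 mm standing loose beyond the work. Origin: centre of its underside.
- tape: Bystander: roll of tape, a brown ring of diameter 90 mm, 48 mm high, lying flat beyond the work. Origin: centre of its underside.
- guard: Bystander: white plastic L-shaped pallet edge guard, foot 60 x 120 mm, 60 mm high, loose beyond the work. Origin: centre of its underside.
Not all that is in view belongs to the job. Leave any pink or red look-alike of the weight_large alone.

How it is judged:
By the outcome, as a careful person would: the job done as asked, in the order asked, and still so for the second after the job is handed in, with the robot touching nothing.
It also fails if it takes over 134 s, if anything falls off the work surface, if the arm or the gripper's body presses on something with over 40 N, if the wrist force passes 120 N, or if a joint passes its speed limit or range.

## Working session

There is one attempt and no reset: what is moved stays moved. The work goes in short steps, Python scripts to look and compute and a shell command to move; the robot and the scene stay as the last step left them, time stands still between calls to the robot, and variables do not carry over. Pictures are saved under pics/ and viewed, and the job is handed in when it is done.

```bash
ls; mkdir -p pics
python3 - <<'E'
from bench import ctrl
import cv2
o=ctrl.get_obs(); print(o); print(ctrl.pinch_z)
for n in("scene","top"):
    im=ctrl.camera(n); cv2.imwrite(f"pics/{n}0.png",im[:,:,::-1]); print(n,ctrl.camera_info(n))
E
```

```text
pics
{'time_s': 0.0, 'q': array([-1.33830670e+00,  1.81568294e-01,  1.60799543e+00,  5.58145361e-06,
        1.35382601e+00, -2.06309839e-01]), 'dq': array([ 1.68077599e-03,  1.70869213e-03, -5.53818119e-04, -1.51790118e-04,
       -1.23167149e-05, -8.76750962e-04]), 'joint_efforts': array([-1.69896353e-03, -4.44870687e+01, -3.51336765e+01, -6.06186441e-04,
        9.04828456e-03,  9.15871112e-06]), 'eef_pos': array([ 0.24417185, -0.51996706,  0.23037492]), 'eef_rot': array([ 0.15389053, -0.15390331,  0.69079136, -0.68952069]), 'wrist_force': array([ 0.09399838, -0.12260229, -0.13091537]), 'torque': array([ 0.00732067, -0.03693782, -0.03645224]), 'opening': 0.9985569702989333}
0.0187
scene {'fx': 459.10279985255715, 'fy': 459.10279985255715, 'cx': 314.36102077001, 'cy': 199.95805825085932, 'origin': array([ 0.84447709, -0.54057444,  1.05259439]), 'rotation': array([-0.27119722,  0.92916352,  0.24022188, -0.07348929])}
top {'fx': 426.2120743794012, 'fy': 426.2120743794012, 'cx': 328.22866597073744, 'cy': 196.01719638312105, 'origin': array([0.40283864, 0.01813924, 0.91694617]), 'rotation': array([ 0.05823202, -0.6943725 ,  0.71424561, -0.06564347])}
```

View pics/scene0.png

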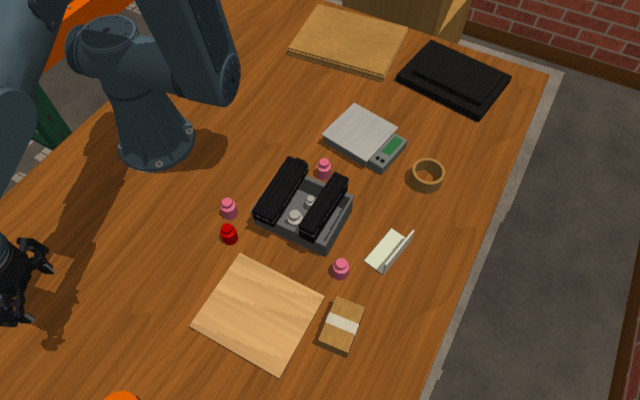

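View pics/top0.png

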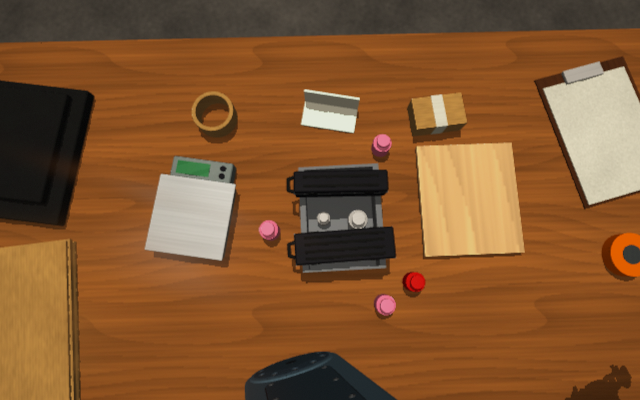

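The top view shows case_flat nearest the robot (about 345,245) and case_tall beyond it (about 340,182). The large weight is at (358,219), the small one at (323,218), the board at (470,200) and the scale at (190,217). There are pink/red look-alikes around the tote.

```bash
cat > h.py <<'E'
import numpy as np, cv2
from scipy.spatial.transform import Rotation as R
from scipy.optimize import minimize
from bench import ctrl
INF={n:ctrl.camera_info(n) for n in("scene","top")}
def Rm(q): return R.from_quat([q[1],q[2],q[3],q[0]])
def proj(P,n):
    c=INF[n]; p=Rm(c["rotation"]).inv().apply(np.atleast_2d(P)-c["origin"])
    return np.c_[c["fx"]*p[:,0]/p[:,2]+c["cx"],c["fy"]*p[:,1]/p[:,2]+c["cy"]]
def back(u,v,z,n):
    c=INF[n]; d=Rm(c["rotation"]).apply([(u-c["cx"])/c["fx"],(v-c["cy"])/c["fy"],1.]); o=c["origin"]
    return o+d*(z-o[2])/d[2]
def box(sx,sy,z0,z1,cx=0,cy=0):
    return np.array([[cx+a*sx/2,cy+b*sy/2,z] for a in(-1,1) for b in(-1,1) for z in(z0,z1)])
def cyl(d,z0,z1):
    t=np.linspace(0,2*np.pi,24,endpoint=False)
    return np.vstack([np.c_[d/2*np.cos(t),d/2*np.sin(t),0*t+z] for z in(z0,z1)])
M={"case_flat":[box(.06,.19,0,.04)],"case_tall":[box(.042,.18,0,.058)],
 "weight_large":[cyl(.04,0,.042),cyl(.02,.042,.051),cyl(.027,.051,.06)],
 "weight_small":[cyl(.028,0,.028),cyl(.019,.033,.042),cyl(.014,.028,.034)],
 "tote":[box(.212,.152,0,.07),box(.212,.164,.06,.07)],
 "scale":[box(.16,.16,0,.046),box(.045,.16,0,.036,.1025)],"board":[box(.24,.21,0,.02)]}
S=4
def render(name,x,y,yaw,z,n):
    m=np.zeros((400,640),np.uint8)
    r=R.from_euler("z",yaw)
    for p in M[name]:
        q=proj(r.apply(p)+[x,y,z],n); h=cv2.convexHull(q.astype(np.float32))
        cv2.fillConvexPoly(m,np.round(h*16).astype(np.int32),255,cv2.LINE_AA,4)
    return m/255.
def fit(name,masks,x0,z,yawfree=True):
    def cost(p):
        c=0
        for n,mk in masks.items():
            r=render(name,p[0]/100,p[1]/100,p[2]/10 if yawfree else 0,z,n); c+=1-np.minimum(r,mk).sum()/np.maximum(r,mk).sum()
        return c/len(masks)
    best=None
    for dy in (0,):
        s=np.array([x0[0]*100,x0[1]*100,(x0[2]+dy)*10]); sim=np.vstack([s,s+[1,0,0],s+[0,1,0],s+[0,0,1]])
        o=minimize(cost,s,method="Nelder-Mead",options=dict(initial_simplex=sim,xatol=.003,fatol=1e-5,maxiter=400))
    return o.x/[100,100,10],o.fun
E
python3 - <<'E'
from h import *
import pickle
im={n:ctrl.camera(n) for n in INF}
g={"case_flat":((345,245),.11,.07),"case_tall":((338,183),.128,.07),"weight_large":((358,219),.06,.006),"weight_small":((323,218),.04,.006),"board":((470,200),.02,0),"scale":((190,217),.046,0),"tote":((342,215),.07,0)}
D={}
for name,(uv,zt,z) in g.items():
    x0=back(*uv,zt,"top"); mk={}
    for n in INF:
        ds=ctrl.silhouettes(name,n)
        c=proj([[x0[0],x0[1],zt]],n)[0]
        ds2=[d for d in ds if d["bbox"][0]-5<c[0]<d["bbox"][2]+5 and d["bbox"][1]-5<c[1]<d["bbox"][3]+5]
        print(name,n,[(round(d["score"],2),list(d["bbox"]))for d in ds],len(ds2))
        if ds2: mk[n]=ds2[0]["mask"].astype(float)
    D[name]=mk
    yaw=0
    print("   guess",x0.round(3))
    for s in [{n:mk[n]} for n in mk]+[mk]:
        p,f=fit(name,s,[x0[0],x0[1],0.05],z); print("  ",list(s),p.round(4),round(f,3))
print(ctrl.get_obs()["time_s"])
pickle.dump(D,open("m.pkl","wb"))
E
```

```text
case_flat scene [(0.65, [252.7, 154.9, 307.5, 225.4])] 1
case_flat top [(0.89, [286.3, 225.0, 396.1, 263.5])] 1
   guess [ 0.451 -0.021  0.11 ]
   ['scene'] [ 0.4488 -0.0164  0.0961] 0.134
   ['top'] [ 0.4498 -0.0188  0.0513] 0.082
   ['scene', 'top'] [ 0.4499 -0.0186  0.0583] 0.113
case_tall scene [(0.76, [300.6, 172.8, 350.6, 242.6])] 1
case_tall top [(0.69, [287.1, 170.0, 387.2, 199.3]), (0.61, [313.1, 213.7, 329.3, 226.5]), (0.32, [349.0, 210.4, 364.1, 230.4])] 1
   guess [ 0.567 -0.011  0.128]
   ['scene'] [ 0.5714 -0.014   0.0107] 0.099
   ['top'] [ 0.5693 -0.0132  0.0031] 0.154
   ['scene', 'top'] [ 0.5709 -0.0132  0.0128] 0.127
weight_large scene [(0.77, [287.7, 207.6, 304.7, 228.4]), (0.64, [333.1, 259.5, 346.9, 279.3]), (0.63, [222.5, 222.8, 236.9, 244.5]), (0.61, [219.8, 198.7, 238.6, 217.4])] 1
weight_large top [(0.9, [258.0, 221.0, 283.3, 242.0]), (0.82, [372.3, 292.9, 395.9, 313.9]), (0.73, [372.4, 134.9, 390.6, 157.2]), (0.66, [400.4, 273.2, 429.5, 288.6]), (0.57, [349.1, 207.7, 366.8, 230.2])] 1
   guess [ 0.506 -0.052  0.06 ]
   ['scene'] [ 0.5005 -0.0441  0.0776] 0.
[... 501 characters left out ...]
297  0.02 ]
   ['scene'] [ 0.5481 -0.2918  0.0091] 0.039
   ['top'] [ 0.5485 -0.296   0.0118] 0.047
   ['scene', 'top'] [ 0.5481 -0.2941  0.0125] 0.045
scale scene [(0.57, [324.3, 98.7, 405.6, 172.3])] 1
scale top [(0.94, [144.3, 159.1, 234.5, 263.4])] 1
   guess [0.521 0.292 0.046]
   ['scene'] [ 0.5242  0.3031 -0.1353] 0.123
   ['top'] [ 0.5228  0.2982 -0.1405] 0.12
   ['scene', 'top'] [ 0.5226  0.2983 -0.153 ] 0.123
tote scene [(0.82, [254.7, 172.0, 354.5, 255.6])] 1
tote top [(0.75, [301.3, 165.3, 388.3, 272.2])] 1
   guess [ 0.513 -0.019  0.07 ]
   ['scene'] [ 0.5101 -0.0155  0.0314] 0.611
   ['top'] [ 0.5101 -0.0175  0.0234] 0.647
   ['scene', 'top'] [ 0.5105 -0.0159  0.0306] 0.629
0.9
```

```bash
cat >> h.py <<'E'
def overlay(n,poses,crop,k,fn,im=None):
    im=ctrl.camera(n) if im is None else im
    a,b,c,d=crop; o=cv2.resize(im[b:d,a:c,::-1],None,fx=k,fy=k,interpolation=cv2.INTER_CUBIC)
    for i,(name,(x,y,yaw,z)) in enumerate(poses):
        r=R.from_euler("z",yaw)
        for p in M[name]:
            q=proj(r.apply(p)+[x,y,z],n); q=((q+.5-[a,b])*k).round().astype(int)
            if len(q)==8:
                for e in [(0,1),(2,3),(4,5),(6,7),(0,2),(2,6),(6,4),(4,0),(1,3),(3,7),(7,5),(5,1)]: cv2.line(o,tuple(map(int,q[e[0]])),tuple(map(int,q[e[1]])),[(0,255,255),(0,255,0),(255,128,0),(255,0,255)][i%4],1)
            else:
                for s in (q[:24],q[24:]): cv2.polylines(o,[s.astype(np.int32)],True,[(0,255,255),(0,255,0),(255,128,0),(255,0,255)][i%4],1)
    cv2.imwrite(fn,o)
E
python3 - <<'E'
from h import *
P=[("case_flat",(.4499,-.0186,.055,.07)),("case_tall",(.570,-.0132,.013,.07)),("tote",(.5105,-.0165,.03,0)),("weight_large",(.5065,-.0527,0,.006)),("weight_small",(.5125,.0187,0,.006))]
overlay("top",P,(275,155,405,285),6,"pics/ov1.png")
overlay("scene",P,(245,145,365,260),6,"pics/ov2.png")
E
```

```text
(no output)
```

View pics/ov1.png

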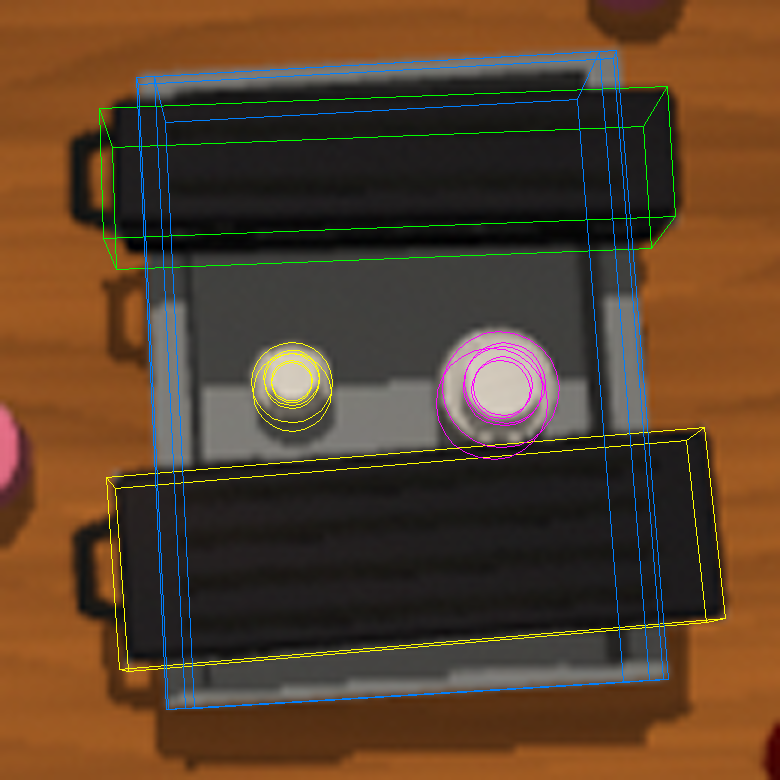

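View pics/ov2.png

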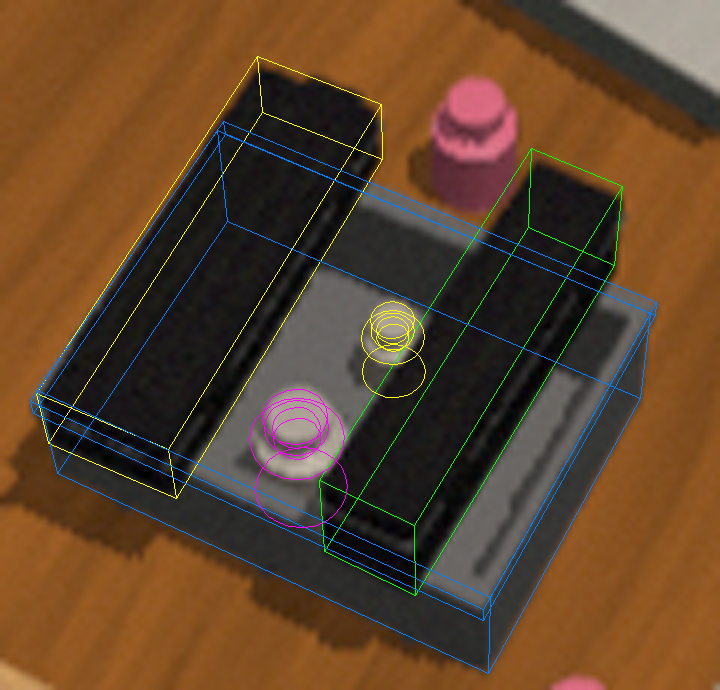

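Run:
```python
from h import *
im=ctrl.camera("top"); im2=(np.clip(im/255.,0,1)**.45*255).astype(np.uint8)
P=[("case_flat",(.4495,-.0205,.06,.07)),("case_tall",(.575,-.016,.04,.07)),("tote",(.5105,-.0165,.045,0))]
overlay("top",P,(275,155,405,285),6,"pics/ov3.png",im2)
im=ctrl.camera("scene"); im2=(np.clip(im/255.,0,1)**.45*255).astype(np.uint8)
overlay("scene",P,(245,145,365,260),6,"pics/ov4.png",im2)
```

```text
(no output)
```

View pics/ov3.png

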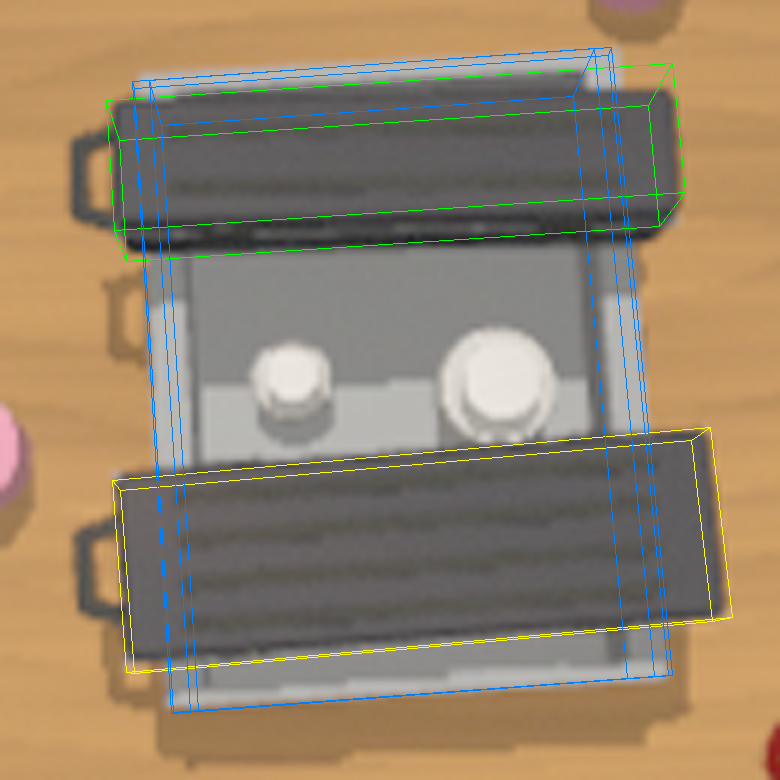

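View pics/ov4.png

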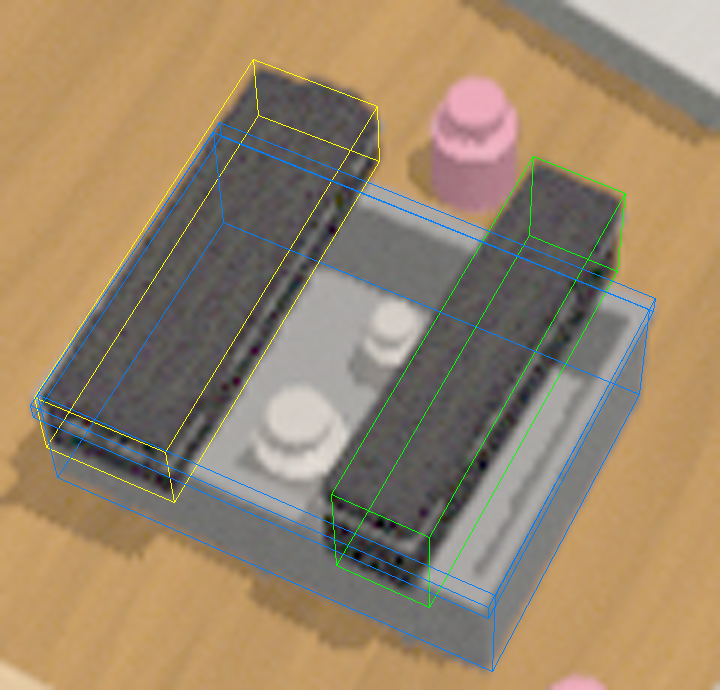

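The gamma-lifted overlay settles the fits. case_flat is about (.451,-.019) with yaw .06, and case_tall about (.574,-.0155) with yaw .02. The handles are on the left (+y). I now need the tool orientation.

Run:
```python
from h import *
o=ctrl.get_obs(); m=Rm(o["eef_rot"]).as_matrix(); print(m.round(3)); z=m[:,2]; a=np.degrees(np.arctan2(z[1],z[0])); print("jaw deg",a)
for y in (.06,.02,.0): print(((np.degrees(y)-a+90)%180)-90)
P=[("board",(.5483,-.2945,.012,0)),("scale",(.5226,.2983,-.145,0))]
overlay("top",P,(135,135,535,275),2,"pics/ov5.png")
```

```text
[[-0.905 -0.     0.425]
 [-0.425  0.    -0.905]
 [ 0.    -1.    -0.   ]]
jaw deg -64.85914954971234
68.2968963204973
66.005065139974
64.85914954971236
```

View pics/ov5.png

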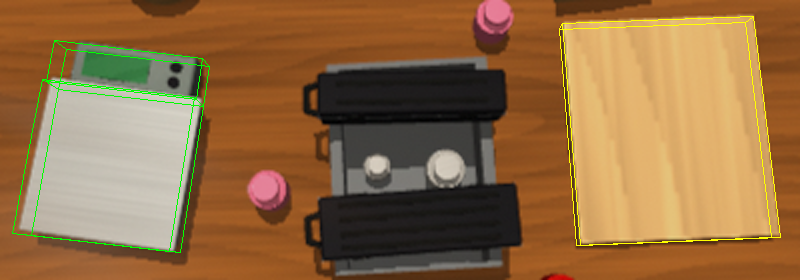

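```bash
python3 -m pendant '[0.0207,0.0501,0,0,0,6.83,0.0854, 0.0207,0.0501,0,0,0,6.83,0.0854, 0.0207,0.0501,0,0,0,6.83,0.0854, 0.0207,0.0501,0,0,0,6.83,0.0854, 0.0207,0.0501,0,0,0,6.83,0.0854, 0.0207,0.0501,0,0,0,6.83,0.0854, 0.0207,0.0501,0,0,0,6.83,0.0854, 0.0207,0.0501,0,0,0,6.83,0.0854, 0.0207,0.0501,0,0,0,6.83,0.0854, 0.0207,0.0501,0,0,0,6.83,0.0854, 0,0,0,0,0,0,0.0854, 0,0,0,0,0,0,0.0854]'
python3 - <<'E'
from h import *
o=ctrl.get_obs(); m=Rm(o["eef_rot"]).as_matrix(); print(o["eef_pos"],m.round(3))
E
```

```text
time_s: 2.65
eef_pos: [0.4512, -0.0195, 0.2313]
eef_rot: [-0.515, 0.515, -0.485, 0.485]
wrist_force: [0.5, -0.3, 0.6]
opening: 1.001
[ 0.4512029  -0.0195282   0.23126799] [[ 0.06  -0.     0.998]
 [-0.998 -0.     0.06 ]
 [ 0.    -1.    -0.   ]]
```

```bash
python3 -m pendant '[0,0,-0.03,0,0,0,0.0854, 0,0,-0.03,0,0,0,0.0854, 0,0,-0.03,0,0,0,0.0854, 0,0,-0.021,0,0,0,0.0854, 0,0,0,0,0,0,0.0854, 0,0,0,0,0,0,0.0854]'
python3 - <<'E'
from h import *
overlay("scene",[],(225,120,385,270),4,"pics/a1.png")
overlay("top",[],(275,155,405,285),5,"pics/a2.png")
E
```

```text
time_s: 3.4
eef_pos: [0.4518, -0.0206, 0.1212]
eef_rot: [0.514, -0.514, 0.485, -0.486]
wrist_force: [-0.8, -0.6, 0.6]
opening: 0.999
```

View pics/a1.png

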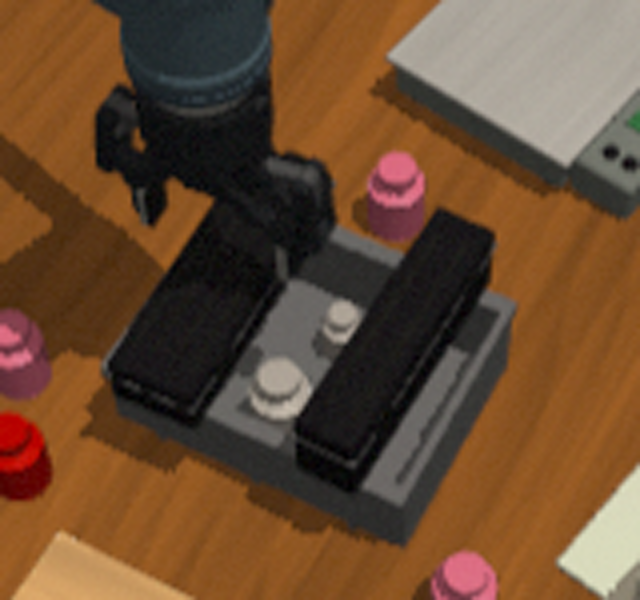

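View pics/a2.png

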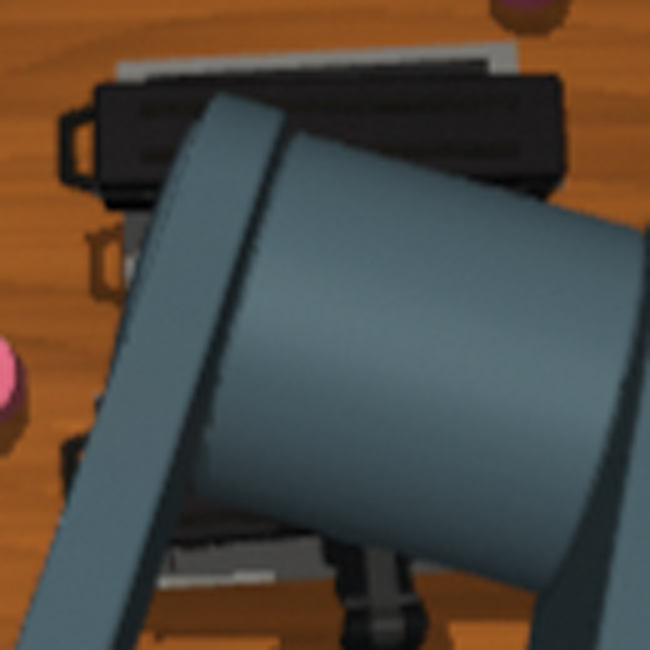

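The scene view shows the fingers straddling case_flat, one on each side. I'll go down and grip.

```bash
python3 -m pendant '[0,0,-0.015,0,0,0,0.0854, 0,0,-0.015,0,0,0,0.0854, 0,0,-0.011,0,0,0,0.0854, 0,0,0,0,0,0,0.0854, 0,0,0,0,0,0,0.04, 0,0,0,0,0,0,0.04, 0,0,0,0,0,0,0.04, 0,0,0,0,0,0,0.04, 0,0,0,0,0,0,0.04]'
```

```text
time_s: 4.62
eef_pos: [0.4519, -0.0197, 0.08]
eef_rot: [0.515, -0.515, 0.484, -0.485]
wrist_force: [-0.9, 0.2, 5.1]
opening: 0.691
```

```bash
python3 -m pendant '[0,0,0.005,0,0,0,0.04, 0,0,0.015,0,0,0,0.04, 0,0,0.03,0,0,0,0.04, 0,0,0.05,0,0,0,0.04, 0.003,-0.0255,0,0,0,0,0.04, 0.006,-0.04,0,0,0,0,0.04, 0.006,-0.05,0,0,0,0,0.04, 0.006,-0.05,0,0,0,0,0.04, 0.006,-0.05,0,0,0,0,0.04, 0.006,-0.04,0,0,0,0,0.04, 0.006,-0.02,0,0,0,0,0.04, 0,0,0,0,0,0,0.04]'
python3 - <<'E'
from h import *
overlay("scene",[],(160,120,400,400),3,"pics/b1.png")
E
```

```text
time_s: 6.12
eef_pos: [0.4901, -0.2963, 0.1795]
eef_rot: [-0.514, 0.514, -0.485, 0.485]
wrist_force: [-0.8, 0.2, -4.5]
opening: 0.689
```

View pics/b1.png

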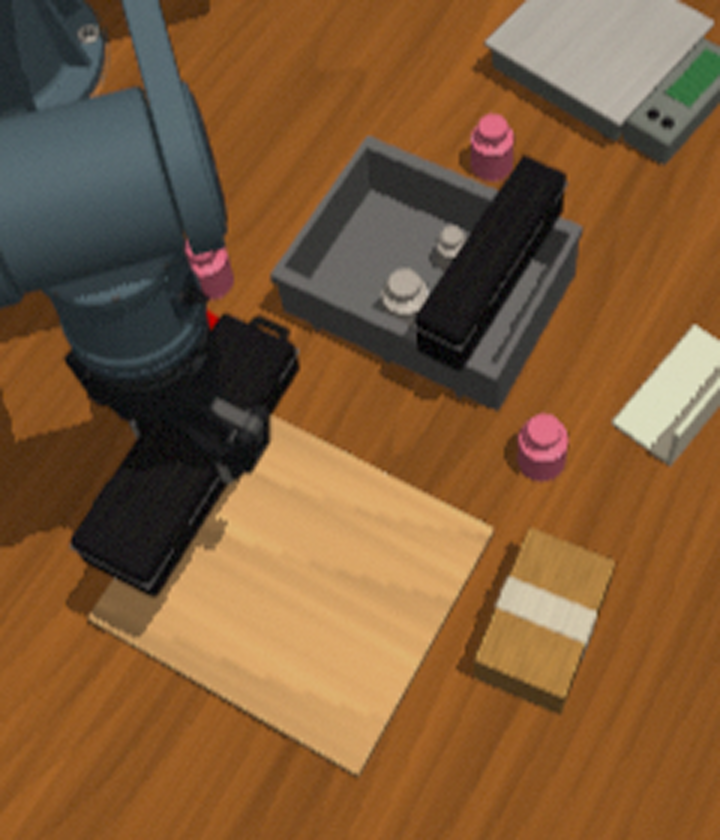

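case_flat is held level over the near half of the board. I'll lower it.

```bash
python3 -m pendant '[0,0,-0.03,0,0,0,0.04, 0,0,-0.04,0,0,0,0.04, 0,0,-0.04,0,0,0,0.04, 0,0,-0.025,0,0,0,0.04, 0,0,-0.01,0,0,0,0.04, 0,0,-0.003,0,0,0,0.04, 0,0,-0.001,0,0,0,0.04, 0,0,0,0,0,0,0.04]'
```

```text
time_s: 7.18
eef_pos: [0.491, -0.2956, 0.0314]
eef_rot: [0.515, -0.515, 0.484, -0.485]
wrist_force: [-0.6, -0.2, -5.0]
opening: 0.691
```

```bash
python3 -m pendant '[0,0,-0.001,0,0,0,0.04, 0,0,0,0,0,0,0.04]'; python3 -m pendant '[0,0,-0.001,0,0,0,0.04, 0,0,0,0,0,0,0.04]'
```

```text
time_s: 7.42
eef_pos: [0.4908, -0.2955, 0.03]
eef_rot: [0.515, -0.515, 0.484, -0.485]
wrist_force: [0.7, -1.0, -0.8]
opening: 0.695
time_s: 7.68
eef_pos: [0.4908, -0.2955, 0.03]
eef_rot: [-0.515, 0.515, -0.484, 0.485]
wrist_force: [-3.8, 3.2, 9.8]
opening: 0.694
```

```bash
python3 -m pendant '[0,0,0.001,0,0,0,0.0854, 0,0,0,0,0,0,0.0854, 0,0,0,0,0,0,0.0854, 0,0,0.02,0,0,0,0.0854, 0,0,0.04,0,0,0,0.0854, 0,0,0.05,0,0,0,0.0854, 0,0,0.05,0,0,0,0.0854, 0,0,0,0,0,0,0.0854]'
python3 - <<'E'
from h import *
overlay("scene",[("case_flat",(.490,-.295,.06,.02))],(160,120,400,400),3,"pics/b2.png")
E
```

```text
time_s: 8.68
eef_pos: [0.493, -0.2973, 0.1961]
eef_rot: [0.515, -0.515, 0.481, -0.489]
wrist_force: [-0.0, 0.2, 0.0]
opening: 0.996
```

View pics/b2.png

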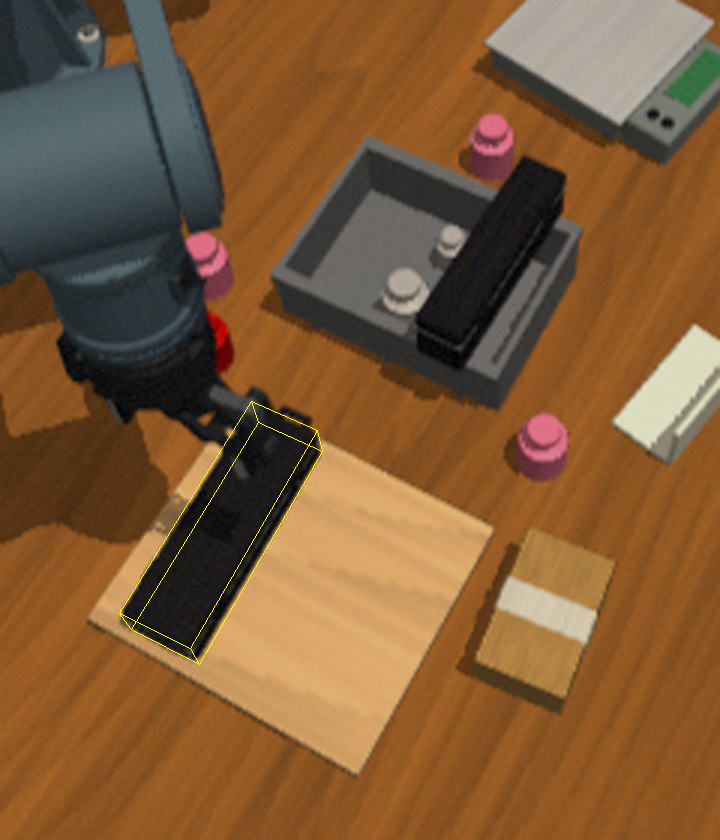

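case_flat lies flat on the board and matches the overlay. Next is case_tall.

```bash
python3 -m pendant '[0.0116,0.0403,0,0,0,-0.33,0.0854, 0.0116,0.0403,0,0,0,-0.33,0.0854, 0.0116,0.0403,0,0,0,-0.33,0.0854, 0.0116,0.0403,0,0,0,-0.33,0.0854, 0.0116,0.0403,0,0,0,-0.33,0.0854, 0.0116,0.0403,0,0,0,-0.33,0.0854, 0.0116,0.0403,0,0,0,-0.33,0.0854, 0,0,0,0,0,0,0.0854, 0,0,0,0,0,0,0.0854]'
python3 - <<'E'
from h import *
o=ctrl.get_obs(); m=Rm(o["eef_rot"]).as_matrix(); print(o["eef_pos"],m[:,2])
overlay("scene",[],(225,120,385,270),4,"pics/c1.png")
E
```

```text
time_s: 9.85
eef_pos: [0.5708, -0.013, 0.1884]
eef_rot: [-0.505, 0.506, -0.495, 0.494]
wrist_force: [-0.3, -1.0, -0.3]
opening: 1.002
[ 0.57077346 -0.01302453  0.18842852] [ 0.99979096  0.02036205 -0.00184938]
```

View pics/c1.png

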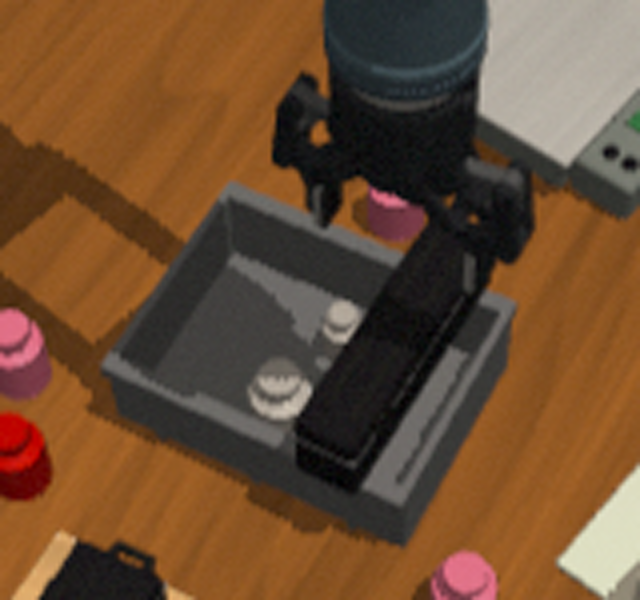

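```bash
python3 -m pendant '[0.003,-0.0025,-0.02,0,0,0,0.0854, 0,0,-0.025,0,0,0,0.0854, 0,0,-0.02,0,0,0,0.0854, 0,0,-0.02,0,0,0,0.0854, 0,0,-0.015,0,0,0,0.0854, 0,0,0,0,0,0,0.0854, 0,0,0,0,0,0,0.0854]'
python3 - <<'E'
from h import *
overlay("scene",[],(225,120,385,270),4,"pics/c2.png")
E
```

```text
time_s: 10.78
eef_pos: [0.5749, -0.0158, 0.0897]
eef_rot: [0.505, -0.505, 0.495, -0.495]
wrist_force: [-0.5, 0.4, 0.1]
opening: 1.0
```

View pics/c2.png

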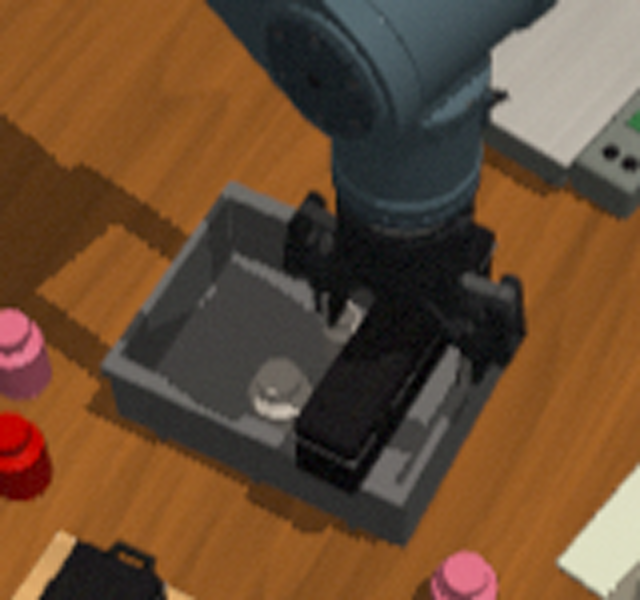

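```bash
python3 -m pendant '[0,0,-0.004,0,0,0,0.0854, 0,0,0,0,0,0,0.06, 0,0,0,0,0,0,0.05, 0,0,0,0,0,0,0.045, 0,0,0,0,0,0,0.03, 0,0,0,0,0,0,0.03, 0,0,0,0,0,0,0.03, 0,0,0,0,0,0,0.03]'
python3 - <<'E'
from h import *
overlay("scene",[("case_tall",(.574,-.0155,.02,.07))],(225,120,385,270),4,"pics/c3.png")
E
```

```text
time_s: 11.82
eef_pos: [0.5747, -0.0155, 0.0856]
eef_rot: [0.505, -0.505, 0.495, -0.495]
wrist_force: [-1.4, 0.2, 4.5]
opening: 0.487
```

View pics/c3.png

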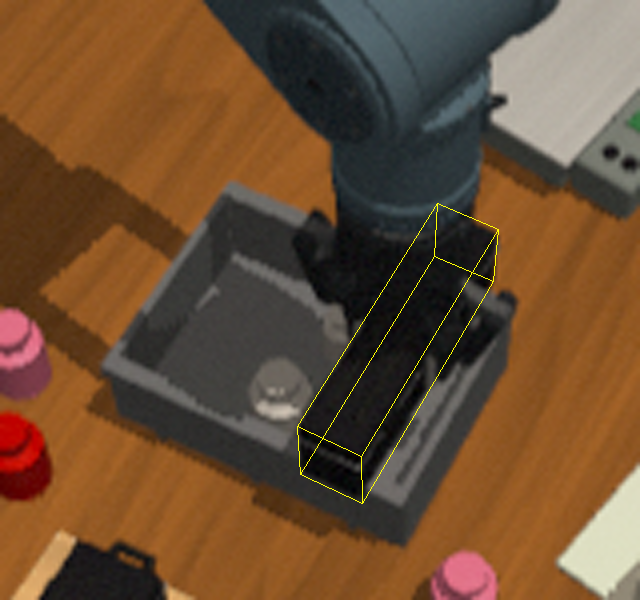

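case_tall is gripped with the opening at about 41.6 mm. I'll lift it and carry it to the far half of the board.

```bash
python3 -m pendant '[0,0,0.005,0,0,0,0.03, 0,0,0.015,0,0,0,0.03, 0,0,0.03,0,0,0,0.03, 0,0,0.05,0,0,0,0.03, 0.0033,-0.029,0,0,0,0,0.03, 0.0045,-0.04,0,0,0,0,0.03, 0.005,-0.05,0,0,0,0,0.03, 0.005,-0.05,0,0,0,0,0.03, 0.005,-0.05,0,0,0,0,0.03, 0.005,-0.04,0,0,0,0,0.03, 0.0035,-0.02,0,0,0,0,0.03, 0,0,0,0,0,0,0.03]'; python3 -m pendant '[0,0,-0.03,0,0,0,0.03, 0,0,-0.04,0,0,0,0.03, 0,0,-0.04,0,0,0,0.03, 0,0,-0.025,0,0,0,0.03, 0,0,-0.01,0,0,0,0.03, 0,0,-0.003,0,0,0,0.03, 0,0,0,0,0,0,0.03]'
python3 - <<'E'
from h import *
overlay("scene",[],(160,120,400,400),3,"pics/d1.png")
E
```

```text
time_s: 13.38
eef_pos: [0.6057, -0.2953, 0.1853]
eef_rot: [0.505, -0.504, 0.496, -0.495]
wrist_force: [-0.5, 0.9, -3.2]
opening: 0.486
time_s: 14.25
eef_pos: [0.6067, -0.2945, 0.0386]
eef_rot: [0.505, -0.505, 0.494, -0.496]
wrist_force: [0.7, 0.3, -2.6]
opening: 0.489
```

View pics/d1.png

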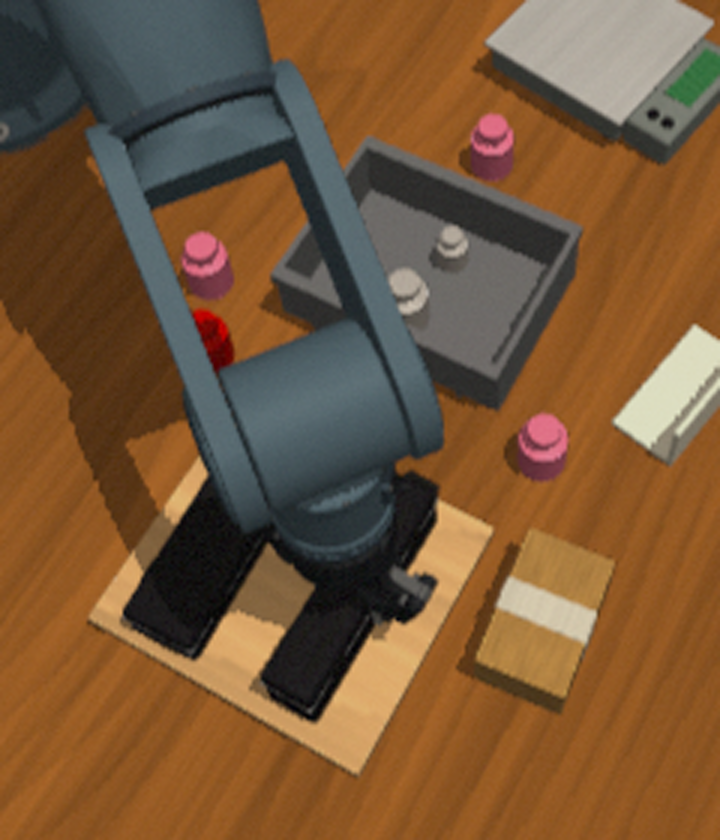

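```bash
python3 -m pendant '[0,0,-0.001,0,0,0,0.03, 0,0,0,0,0,0,0.03]'; python3 -m pendant '[0,0,-0.001,0,0,0,0.03, 0,0,0,0,0,0,0.03]'
```

```text
time_s: 14.55
eef_pos: [0.606, -0.2946, 0.0369]
eef_rot: [0.505, -0.505, 0.495, -0.495]
wrist_force: [-0.0, -0.6, -2.7]
opening: 0.485
time_s: 14.8
eef_pos: [0.606, -0.2946, 0.0356]
eef_rot: [0.505, -0.505, 0.495, -0.495]
wrist_force: [-0.5, 0.8, 0.2]
opening: 0.483
```

```bash
python3 -m pendant '[0,0,0,0,0,0,0.0854, 0,0,0,0,0,0,0.0854, 0,0,0,0,0,0,0.0854, 0,0,0.02,0,0,0,0.0854, 0,0,0.04,0,0,0,0.0854, 0,0,0.05,0,0,0,0.0854, 0,0,0.04,0,0,0,0.0854, 0,0,0,0,0,0,0.0854, 0,0,0,0,0,0,0.0854]'
python3 - <<'E'
from h import *
P=[("tote",(.5105,-.0165,.045,0)),("weight_large",(.508,-.052,0,.006)),("weight_small",(.5135,.019,0,.006))]
overlay("scene",P,(225,145,385,275),5,"pics/e1.png")
overlay("top",P+[("case_flat",(.490,-.295,.06,.02)),("case_tall",(.606,-.2945,.02,.02))],(275,135,545,285),2.96,"pics/e2.png")
E
```

```text
time_s: 15.92
eef_pos: [0.6057, -0.2943, 0.1859]
eef_rot: [0.505, -0.505, 0.495, -0.495]
wrist_force: [-0.8, -0.9, -0.4]
opening: 1.003
```

View pics/e1.png

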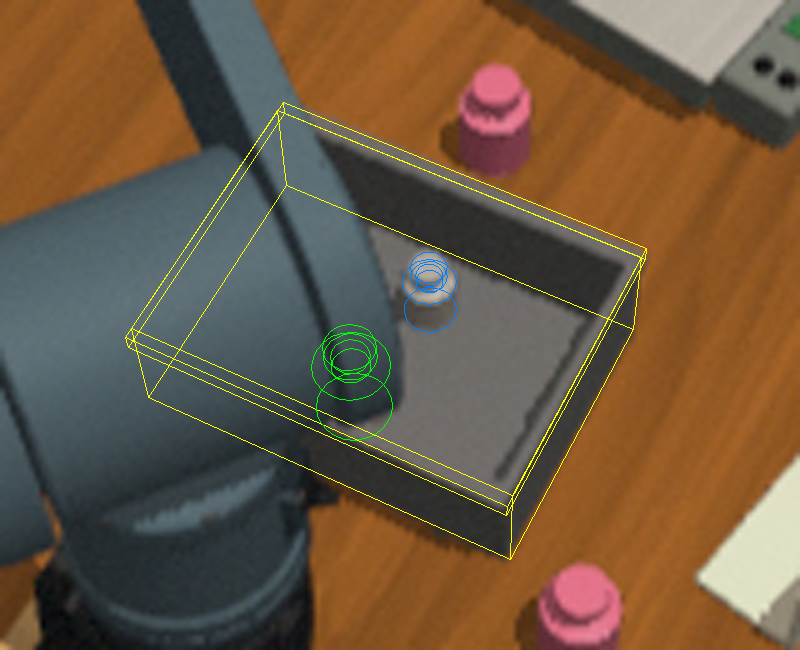

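View pics/e2.png

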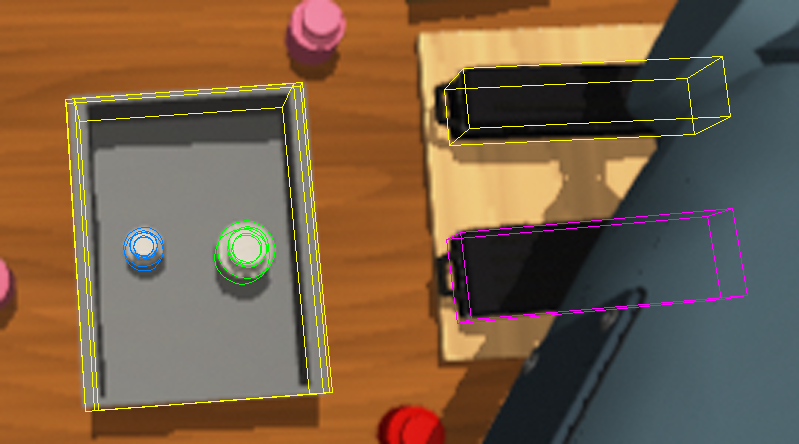

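The models line up with the images: the large weight is at (.508,-.052), and both cases lie on the board. I'll move over the large weight.

```bash
python3 -m pendant '[-0.014,0.0346,0,0,0,0,0.0854, -0.014,0.0346,0,0,0,0,0.0854, -0.014,0.0346,0,0,0,0,0.0854, -0.014,0.0346,0,0,0,0,0.0854, -0.014,0.0346,0,0,0,0,0.0854, -0.014,0.0346,0,0,0,0,0.0854, -0.014,0.0346,0,0,0,0,0.0854, 0,0,-0.04,0,0,0,0.0854, 0,0,-0.04,0,0,0,0.0854, 0,0,0,0,0,0,0.0854, 0,0,0,0,0,0,0.0854]'
python3 - <<'E'
from h import *
overlay("scene",[],(225,120,385,270),4,"pics/f1.png")
E
```

```text
time_s: 17.4
eef_pos: [0.5082, -0.0524, 0.1059]
eef_rot: [0.505, -0.505, 0.495, -0.495]
wrist_force: [0.1, -0.3, 0.8]
opening: 0.997
```

View pics/f1.png

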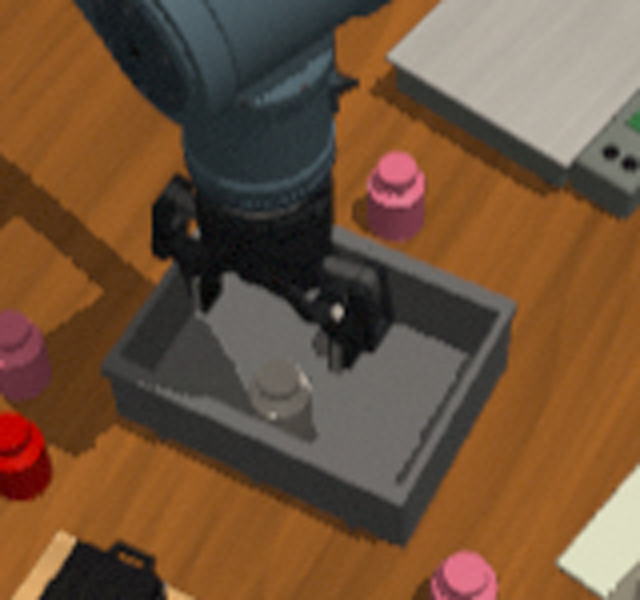

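```bash
python3 -m pendant '[0,0,-0.02,0,0,0,0.0854, 0,0,-0.025,0,0,0,0.0854, 0,0,-0.02,0,0,0,0.0854, 0,0,-0.015,0,0,0,0.0854, 0,0,-0.007,0,0,0,0.0854, 0,0,0,0,0,0,0.0854, 0,0,0,0,0,0,0.06, 0,0,0,0,0,0,0.05, 0,0,0,0,0,0,0.043, 0,0,0,0,0,0,0.03, 0,0,0,0,0,0,0.03, 0,0,0,0,0,0,0.03]'; python3 -m pendant '[0,0,0.003,0,0,0,0.03, 0,0,0.007,0,0,0,0.03, 0,0,0,0,0,0,0.03]'
python3 - <<'E'
from h import *
overlay("scene",[],(225,120,385,270),4,"pics/f2.png")
E
```

```text
time_s: 18.95
eef_pos: [0.5079, -0.0523, 0.0189]
eef_rot: [-0.505, 0.505, -0.495, 0.495]
wrist_force: [-3.4, -1.0, 5.6]
opening: 0.453
time_s: 19.32
eef_pos: [0.5081, -0.0523, 0.0287]
eef_rot: [0.505, -0.505, 0.495, -0.495]
wrist_force: [0.1, -0.4, -3.6]
opening: 0.453
```

View pics/f2.png

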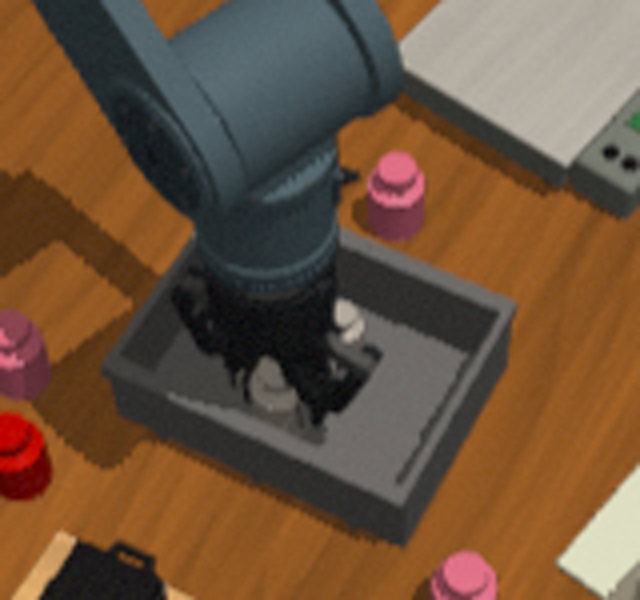

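The weight is off the floor (opening about 38.7 mm, load about -4 N) and the small weight is still standing. I'll lift and carry it to the scale.

```bash
python3 -m pendant '[0,0,0.02,0,0,0,0.03, 0,0,0.04,0,0,0,0.03, 0,0,0.05,0,0,0,0.03, 0,0.02,0.02,0,0,0,0.03, 0.002,0.04,0,0,0,0,0.03, 0.002,0.05,0,0,0,0,0.03, 0.002,0.05,0,0,0,0,0.03, 0.002,0.05,0,0,0,0,0.03, 0.002,0.05,0,0,0,0,0.03, 0.002,0.05,0,0,0,0,0.03, 0.0025,0.04,0,0,0,0,0.03, 0,0,0,0,0,0,0.03]'; python3 -m pendant '[0,0,-0.03,0,0,0,0.03, 0,0,0,0,0,0,0.03]'
python3 - <<'E'
from h import *
S=("scale",(.5226,.2983,-.145,0))
overlay("scene",[S],(280,60,440,190),5,"pics/g1.png")
overlay("top",[S],(135,145,265,275),5,"pics/g2.png")
E
```

```text
time_s: 20.88
eef_pos: [0.5215, 0.3004, 0.1577]
eef_rot: [-0.506, 0.506, -0.494, 0.494]
wrist_force: [0.4, 0.3, -4.0]
opening: 0.453
time_s: 21.12
eef_pos: [0.5198, 0.2963, 0.1252]
eef_rot: [-0.503, 0.507, -0.496, 0.494]
wrist_force: [0.2, 0.4, -4.1]
opening: 0.445
```

View pics/g1.png

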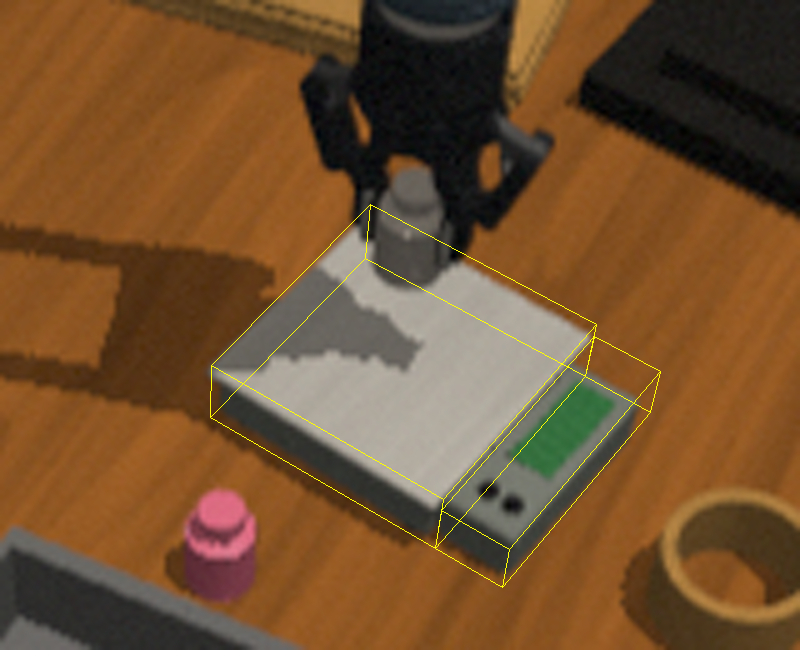

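View pics/g2.png

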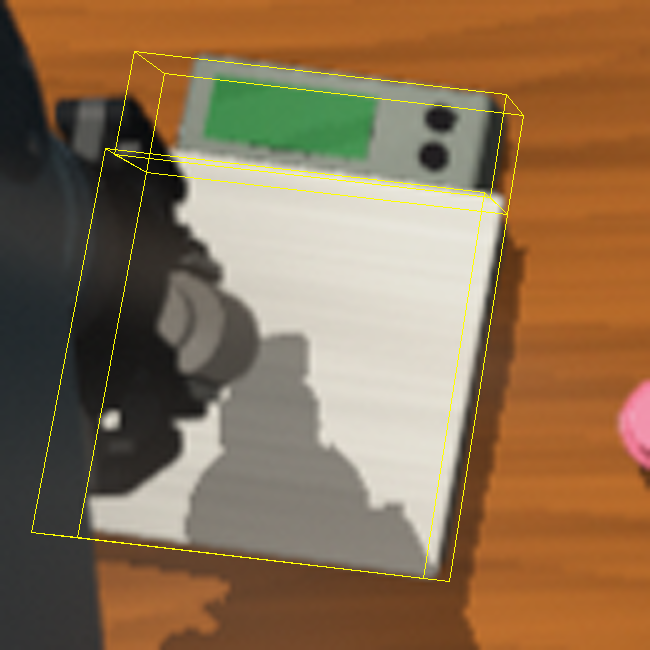

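Run:
```python
from h import *
M["scale"]=[box(.16,.16,.0459,.046),box(.045,.12,.0359,.036,.1025)]
S=[("scale",(.5215,.2955,-.165,0))]
im=cv2.imread("pics/top0.png")[:,:,::-1]; i2=cv2.imread("pics/scene0.png")[:,:,::-1]
overlay("top",S,(135,145,265,275),4,"pics/g3.png",im)
overlay("scene",S,(310,90,420,190),4,"pics/g4.png",i2)
a=cv2.imread("pics/g3.png");b=cv2.imread("pics/g4.png"); b=cv2.copyMakeBorder(b,0,a.shape[0]-b.shape[0],0,0,cv2.BORDER_CONSTANT)
o=np.hstack([a,b]); o=cv2.resize(o,None,fx=.83,fy=.83); print(o.shape); cv2.imwrite("pics/g5.png",o)
```

```text
(432, 797, 3)
```

View pics/g5.png

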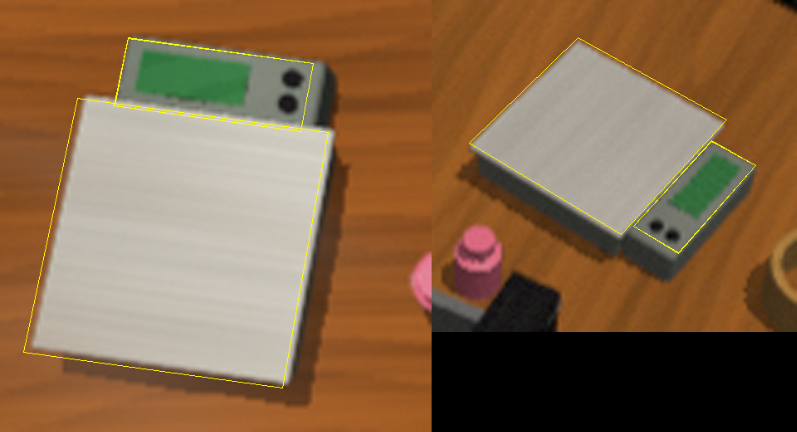

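```bash
python3 -m pendant '[-0.001,-0.004,-0.02,0,0,0,0.03, 0,0,-0.02,0,0,0,0.03, 0,0,-0.015,0,0,0,0.03, 0,0,-0.006,0,0,0,0.03, 0,0,0,0,0,0,0.03, 0,0,0,0,0,0,0.03]'
```

```text
time_s: 21.98
eef_pos: [0.5219, 0.294, 0.068]
eef_rot: [0.505, -0.505, 0.495, -0.495]
wrist_force: [0.2, 0.3, -3.8]
opening: 0.451
```

```bash
python3 -m pendant '[0,0,-0.004,0,0,0,0.03, 0,0,-0.003,0,0,0,0.03, 0,0,0,0,0,0,0.03]'; python3 -m pendant '[0,0,-0.001,0,0,0,0.03, 0,0,0,0,0,0,0.03]';python3 -m pendant '[0,0,-0.001,0,0,0,0.03, 0,0,0,0,0,0,0.03]'
```

```text
time_s: 22.35
eef_pos: [0.521, 0.2937, 0.0599]
eef_rot: [-0.505, 0.505, -0.495, 0.495]
wrist_force: [0.5, -0.3, -4.1]
opening: 0.45
time_s: 22.6
eef_pos: [0.5213, 0.2938, 0.0593]
eef_rot: [-0.505, 0.505, -0.495, 0.495]
wrist_force: [-0.1, 0.0, -5.5]
opening: 0.448
time_s: 22.85
eef_pos: [0.5214, 0.2938, 0.0589]
eef_rot: [0.505, -0.505, 0.495, -0.495]
wrist_force: [-2.4, -1.6, 2.9]
opening: 0.447
```

The weight is touching the plate. I'll release it and rise.

```bash
python3 -m pendant '[0,0,0,0,0,0,0.05, 0,0,0,0,0,0,0.07, 0,0,0,0,0,0,0.0854, 0,0,0,0,0,0,0.0854, 0,0,0.02,0,0,0,0.0854, 0,0,0.04,0,0,0,0.0854, 0,0,0.05,0,0,0,0.0854, 0,0,0.02,0,0,0,0.0854, 0,0,0,0,0,0,0.0854]'; python3 -m pendant '[0,-0.03,0,0,0,0,0.0854, 0,-0.05,0,0,0,0,0.0854, 0,-0.05,0,0,0,0,0.0854, 0,-0.05,0,0,0,0,0.0854, 0,-0.05,0,0,0,0,0.0854, 0,-0.05,0,0,0,0,0.0854, 0,0,0,0,0,0,0.0854]'
python3 - <<'E'
from h import *
M["scale"]=[box(.16,.16,.0459,.046)]
P=[("scale",(.5215,.2955,-.165,0)),("weight_large",(.5215,.2935,0,.046))]
overlay("top",P,(135,145,265,275),5,"pics/h1.png")
overlay("scene",P,(300,70,420,190),5,"pics/h2.png")
E
```

```text
time_s: 23.98
eef_pos: [0.5224, 0.2942, 0.1906]
eef_rot: [0.506, -0.504, 0.494, -0.496]
wrist_force: [0.0, 0.0, -0.8]
opening: 1.0
time_s: 24.85
eef_pos: [0.5201, 0.011, 0.1862]
eef_rot: [-0.503, 0.505, -0.497, 0.495]
wrist_force: [-0.0, -0.1, -0.6]
opening: 0.999
```

View pics/h1.png

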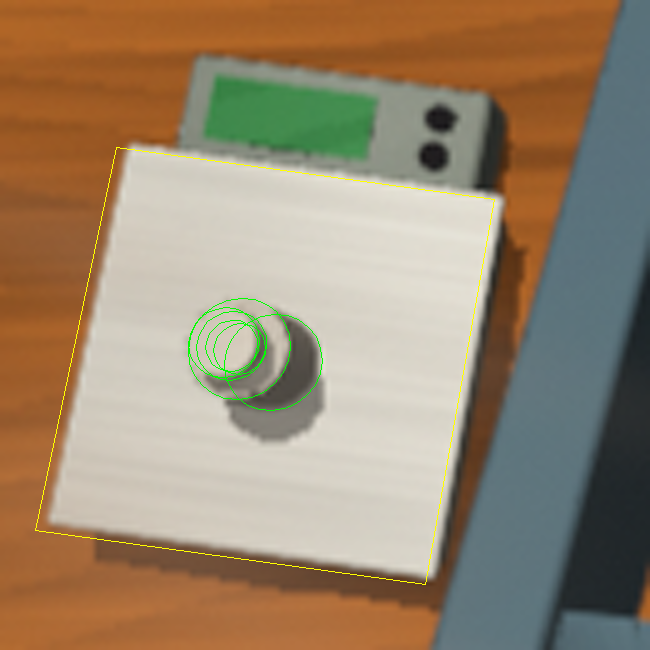

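View pics/h2.png

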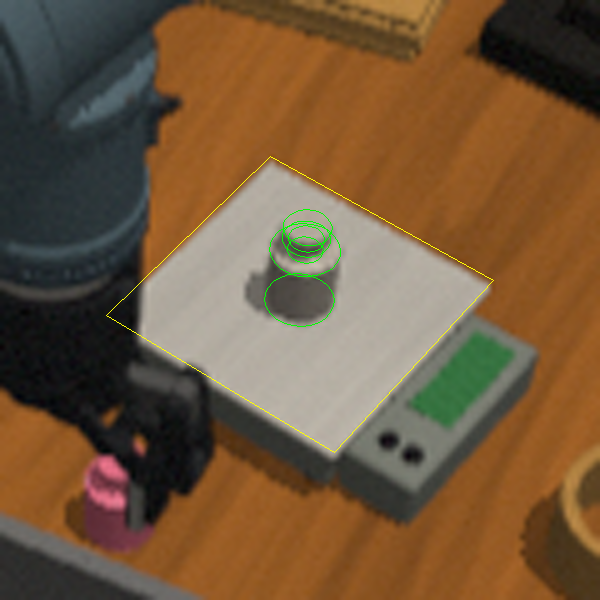

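The weight stands upright in the middle of the plate in both views. Next I fetch case_tall from the board.

```bash
python3 -m pendant '[0.0121,-0.044,0,0,0,0,0.0854, 0.0121,-0.044,0,0,0,0,0.0854, 0.0121,-0.044,0,0,0,0,0.0854, 0.0121,-0.044,0,0,0,0,0.0854, 0.0121,-0.044,0,0,0,0,0.0854, 0.0121,-0.044,0,0,0,0,0.0854, 0.0121,-0.044,0,0,0,0,0.0854, 0,0,0,0,0,0,0.0854, 0,0,-0.04,0,0,0,0.0854, 0,0,-0.03,0,0,0,0.0854, 0,0,0,0,0,0,0.0854, 0,0,0,0,0,0,0.0854]'
python3 - <<'E'
from h import *
o=ctrl.get_obs(); m=Rm(o["eef_rot"]).as_matrix(); print(o["eef_pos"],m[:,2])
overlay("scene",[],(160,200,360,400),3,"pics/i1.png")
E
```

```text
time_s: 26.45
eef_pos: [0.6069, -0.2931, 0.1193]
eef_rot: [0.505, -0.505, 0.494, -0.495]
wrist_force: [-0.0, -0.3, 0.7]
opening: 0.999
[ 0.60688145 -0.29314627  0.11928772] [9.99772601e-01 2.13091826e-02 8.15494590e-04]
```

View pics/i1.png

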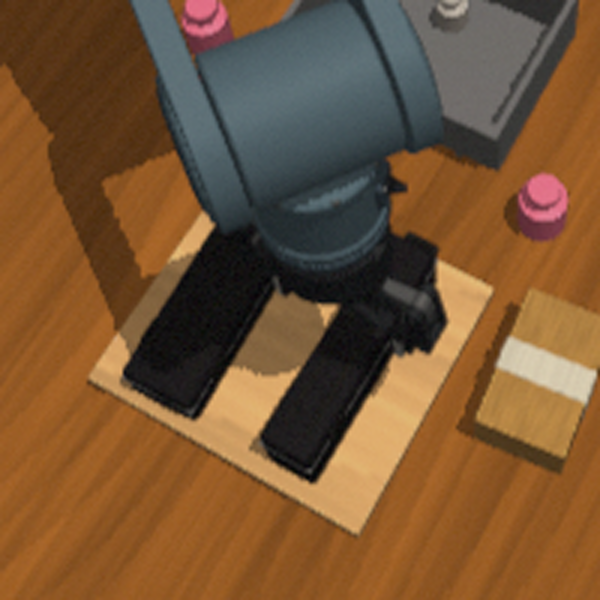

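```bash
python3 -m pendant '[-0.0008,-0.0013,-0.025,0,0,0,0.0854, 0,0,-0.025,0,0,0,0.0854, 0,0,-0.02,0,0,0,0.0854, 0,0,-0.0125,0,0,0,0.0854, 0,0,0,0,0,0,0.0854, 0,0,0,0,0,0,0.06, 0,0,0,0,0,0,0.05, 0,0,0,0,0,0,0.045, 0,0,0,0,0,0,0.03, 0,0,0,0,0,0,0.03, 0,0,0,0,0,0,0.03, 0,0,0,0,0,0,0.03]'
```

```text
time_s: 28.0
eef_pos: [0.6058, -0.2959, 0.0367]
eef_rot: [0.505, -0.505, 0.495, -0.496]
wrist_force: [0.1, 0.1, 5.6]
opening: 0.485
```

```bash
python3 -m pendant '[0,0,0.01,0,0,0,0.03, 0,0,0.04,0,0,0,0.03, 0,0,0.05,0,0,0,0.03, 0,0,0.04,0,0,0,0.03, 0,0,0.01,0,0,0,0.03, -0.0036,0.029,0,0,0,0,0.03, -0.005,0.04,0,0,0,0,0.03, -0.005,0.05,0,0,0,0,0.03, -0.006,0.05,0,0,0,0,0.03, -0.006,0.05,0,0,0,0,0.03, -0.0035,0.04,0,0,0,0,0.03, -0.002,0.02,0,0,0,0,0.03]'; python3 -m pendant '[0,0,0,0,0,0,0.03, 0,0,0,0,0,0,0.03]'; python3 -m pendant '[0,0,-0.03,0,0,0,0.03, 0,0,-0.035,0,0,0,0.03, 0,0,-0.02,0,0,0,0.03, 0,0,-0.007,0,0,0,0.03, 0,0,-0.003,0,0,0,0.03, 0,0,0,0,0,0,0.03, 0,0,0,0,0,0,0.03]'
python3 - <<'E'
from h import *
o=ctrl.get_obs(); m=Rm(o["eef_rot"]).as_matrix(); print(o["eef_pos"],m[:,2])
overlay("scene",[("case_tall",(.574,-.0155,.02,.07))],(225,120,385,270),4,"pics/j1.png")
E
```

```text
time_s: 29.5
eef_pos: [0.5725, -0.0142, 0.1837]
eef_rot: [-0.505, 0.506, -0.496, 0.493]
wrist_force: [0.3, -0.9, -2.5]
opening: 0.486
time_s: 29.75
eef_pos: [0.5741, -0.0175, 0.1852]
eef_rot: [-0.504, 0.505, -0.495, 0.495]
wrist_force: [-0.4, -0.3, -2.3]
opening: 0.486
time_s: 30.62
eef_pos: [0.5748, -0.0168, 0.0918]
eef_rot: [0.505, -0.505, 0.495, -0.496]
wrist_force: [0.1, -0.5, -2.9]
opening: 0.487
[ 0.5748118  -0.01676911  0.09177933] [0.99980441 0.01970696 0.00166931]
```

View pics/j1.png

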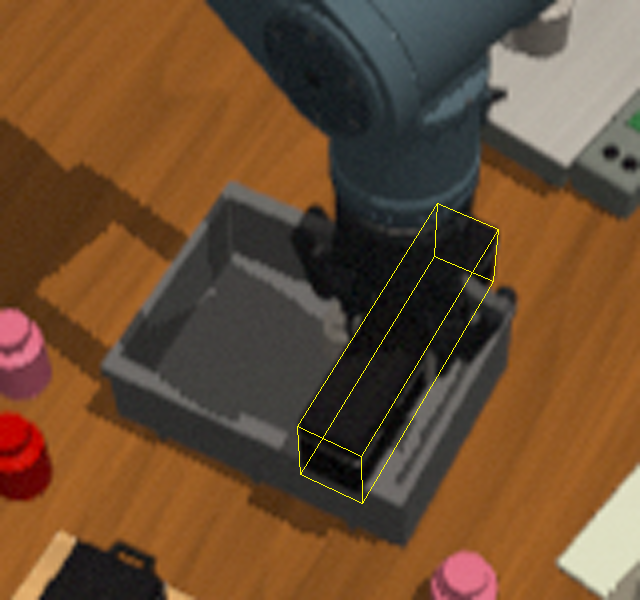

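Position is as intended. I'll lower the last 5 mm to contact.

```bash
python3 -m pendant '[0,0,-0.003,0,0,0,0.03, 0,0,-0.001,0,0,0,0.03, 0,0,0,0,0,0,0.03]'; python3 -m pendant '[0,0,-0.001,0,0,0,0.03, 0,0,0,0,0,0,0.03]'; python3 -m pendant '[0,0,-0.001,0,0,0,0.03, 0,0,0,0,0,0,0.03]'
```

```text
time_s: 31.05
eef_pos: [0.5741, -0.0165, 0.0867]
eef_rot: [-0.505, 0.505, -0.495, 0.495]
wrist_force: [0.3, 0.5, -3.3]
opening: 0.487
time_s: 31.3
eef_pos: [0.5741, -0.0165, 0.0867]
eef_rot: [-0.505, 0.505, -0.495, 0.495]
wrist_force: [-3.3, 1.1, 5.5]
opening: 0.486
time_s: 31.55
eef_pos: [0.5742, -0.0165, 0.0866]
eef_rot: [-0.505, 0.505, -0.495, 0.495]
wrist_force: [-7.4, 0.6, 13.5]
opening: 0.485
```

```bash
python3 -m pendant '[0,0,0.0015,0,0,0,0.045, 0,0,0,0,0,0,0.06, 0,0,0,0,0,0,0.0854, 0,0,0,0,0,0,0.0854, 0,0,0.02,0,0,0,0.0854, 0,0,0.04,0,0,0,0.0854, 0,0,0.05,0,0,0,0.0854, 0,0,0,0,0,0,0.0854]'; python3 -m pendant '[-0.0119,-0.0399,0,0,0,0.33,0.0854, -0.0119,-0.0399,0,0,0,0.33,0.0854, -0.0119,-0.0399,0,0,0,0.33,0.0854, -0.0119,-0.0399,0,0,0,0.33,0.0854, -0.0119,-0.0399,0,0,0,0.33,0.0854, -0.0119,-0.0399,0,0,0,0.33,0.0854, -0.0119,-0.0399,0,0,0,0.33,0.0854, 0,0,0,0,0,0,0.0854, 0,0,-0.04,0,0,0,0.0854, 0,0,-0.03,0,0,0,0.0854, 0,0,0,0,0,0,0.0854, 0,0,0,0,0,0,0.0854]'
python3 - <<'E'
from h import *
o=ctrl.get_obs(); m=Rm(o["eef_rot"]).as_matrix(); print(o["eef_pos"],m[:,2])
overlay("scene",[("case_tall",(.574,-.0155,.02,.07)),("case_flat",(.490,-.295,.06,.02))],(160,130,400,390),2.5,"pics/k1.png")
overlay("top",[("case_tall",(.574,-.0155,.02,.07))],(275,155,405,285),5,"pics/k2.png")
E
```

```text
time_s: 32.55
eef_pos: [0.5771, -0.0172, 0.2013]
eef_rot: [0.507, -0.503, 0.492, -0.498]
wrist_force: [0.6, 0.5, 0.1]
opening: 0.999
time_s: 34.05
eef_pos: [0.4914, -0.2956, 0.1271]
eef_rot: [0.515, -0.515, 0.484, -0.485]
wrist_force: [-0.2, -0.7, 1.7]
opening: 0.999
[ 0.49141535 -0.29558835  0.12706491] [9.98155537e-01 6.07056811e-02 5.86371643e-04]
```

View pics/k1.png

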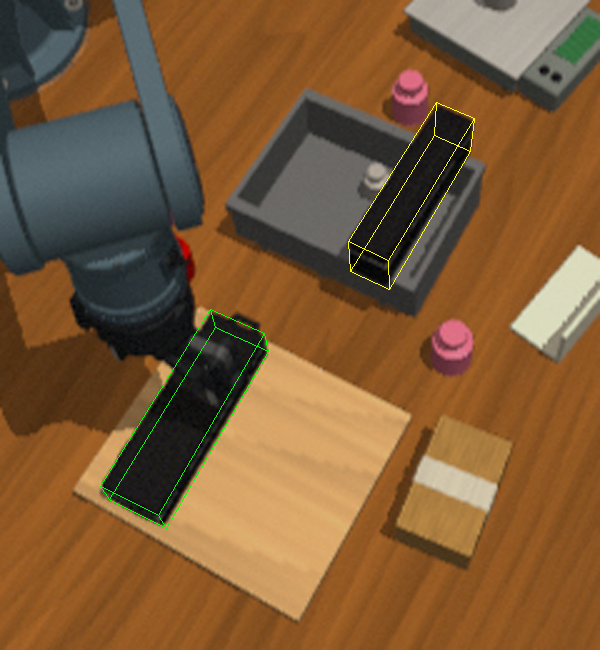

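View pics/k2.png

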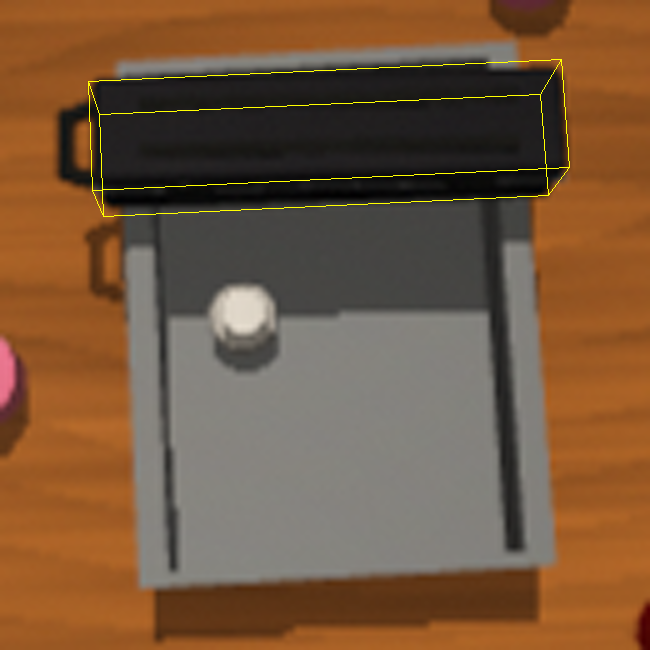

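case_tall is back in place: the handle is at (65,145) in the 5x crop, where it was at about (63,150) originally. I'll grip case_flat now.

```bash
python3 -m pendant '[-0.0006,0,-0.03,0,0,0,0.0854, 0,0,-0.03,0,0,0,0.0854, 0,0,-0.02,0,0,0,0.0854, 0,0,-0.016,0,0,0,0.0854, 0,0,0,0,0,0,0.0854, 0,0,0,0,0,0,0.07, 0,0,0,0,0,0,0.04, 0,0,0,0,0,0,0.04, 0,0,0,0,0,0,0.04, 0,0,0,0,0,0,0.04, 0,0,0,0,0,0,0.04]'
```

```text
time_s: 35.52
eef_pos: [0.4911, -0.2966, 0.0317]
eef_rot: [-0.515, 0.515, -0.484, 0.486]
wrist_force: [-0.3, 0.8, 6.4]
opening: 0.69
```

```bash
python3 -m pendant '[0,0,0.01,0,0,0,0.04, 0,0,0.04,0,0,0,0.04, 0,0,0.05,0,0,0,0.04, 0,0,0.04,0,0,0,0.04, 0,0,0.01,0,0,0,0.04, -0.0032,0.0258,0,0,0,0,0.04, -0.006,0.04,0,0,0,0,0.04, -0.007,0.05,0,0,0,0,0.04, -0.007,0.05,0,0,0,0,0.04, -0.007,0.05,0,0,0,0,0.04, -0.006,0.04,0,0,0,0,0.04, -0.003,0.02,0,0,0,0,0.04]'; python3 -m pendant '[0,0,0,0,0,0,0.04, 0,0,0,0,0,0,0.04]'; python3 -m pendant '[0,0,-0.03,0,0,0,0.04, 0,0,-0.035,0,0,0,0.04, 0,0,-0.02,0,0,0,0.04, 0,0,-0.007,0,0,0,0.04, 0,0,-0.003,0,0,0,0.04, 0,0,0,0,0,0,0.04, 0,0,0,0,0,0,0.04]'
python3 - <<'E'
from h import *
o=ctrl.get_obs(); m=Rm(o["eef_rot"]).as_matrix(); print(o["eef_pos"],m[:,2])
overlay("scene",[("case_flat",(.451,-.019,.06,.07))],(225,120,385,270),4,"pics/l1.png")
E
```

```text
time_s: 37.02
eef_pos: [0.4489, -0.0175, 0.1782]
eef_rot: [-0.515, 0.516, -0.486, 0.483]
wrist_force: [0.5, 0.0, -3.8]
opening: 0.69
time_s: 37.28
eef_pos: [0.4506, -0.0204, 0.1794]
eef_rot: [-0.514, 0.515, -0.485, 0.484]
wrist_force: [0.1, -0.2, -3.8]
opening: 0.689
time_s: 38.15
eef_pos: [0.4517, -0.0203, 0.0861]
eef_rot: [0.515, -0.515, 0.484, -0.485]
wrist_force: [-0.5, 0.2, -4.6]
opening: 0.694
[ 0.45171306 -0.0202964   0.08611588] [0.99819527 0.06003081 0.00157975]
```

View pics/l1.png

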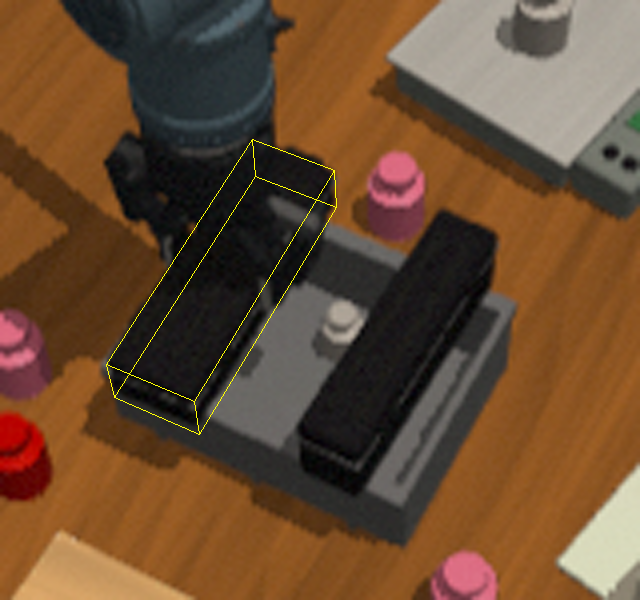

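```bash
python3 -m pendant '[0,0,-0.002,0,0,0,0.04, 0,0,-0.001,0,0,0,0.04, 0,0,0,0,0,0,0.04]'; python3 -m pendant '[0,0,-0.001,0,0,0,0.04, 0,0,0,0,0,0,0.04]'; python3 -m pendant '[0,0,-0.001,0,0,0,0.04, 0,0,0,0,0,0,0.04]'
```

```text
time_s: 38.58
eef_pos: [0.4509, -0.02, 0.0822]
eef_rot: [-0.515, 0.515, -0.485, 0.485]
wrist_force: [-0.5, 0.7, -4.5]
opening: 0.688
time_s: 38.83
eef_pos: [0.4511, -0.02, 0.0818]
eef_rot: [-0.515, 0.515, -0.485, 0.485]
wrist_force: [-3.0, 1.0, 3.6]
opening: 0.687
time_s: 39.08
eef_pos: [0.4511, -0.02, 0.0817]
eef_rot: [-0.515, 0.515, -0.485, 0.485]
wrist_force: [-8.2, 2.0, 16.3]
opening: 0.688
```

Contact. I'll release, rise and move clear for a final check.

```bash
python3 -m pendant '[0,0,0.0015,0,0,0,0.062, 0,0,0,0,0,0,0.07, 0,0,0,0,0,0,0.0854, 0,0,0,0,0,0,0.0854, 0,0,0.02,0,0,0,0.0854, 0,0,0.04,0,0,0,0.0854, 0,0,0.05,0,0,0,0.0854, 0,0,0.03,0,0,0,0.0854]'; python3 -m pendant '[-0.01,-0.045,0,0,0,0,0.0854, -0.01,-0.045,0,0,0,0,0.0854, -0.01,-0.045,0,0,0,0,0.0854, -0.01,-0.045,0,0,0,0,0.0854, -0.01,-0.045,0,0,0,0,0.0854, -0.01,-0.045,0,0,0,0,0.0854, -0.01,-0.045,0,0,0,0,0.0854, 0,0,0,0,0,0,0.0854, 0,0,0,0,0,0,0.0854]'
python3 - <<'E'
from h import *
im=ctrl.camera("top"); cv2.imwrite("pics/topE.png",im[:,:,::-1]); im0=cv2.imread("pics/top0.png")[:,:,::-1]
i2=ctrl.camera("scene"); cv2.imwrite("pics/sceneE.png",i2[:,:,::-1]); i20=cv2.imread("pics/scene0.png")[:,:,::-1]
c=lambda a,b:cv2.resize(b[a[1]:a[3],a[0]:a[2]],None,fx=3,fy=3,interpolation=cv2.INTER_CUBIC)
A=(275,155,405,285)
o=np.vstack([np.hstack([c(A,im0),c(A,im)])]); cv2.imwrite("pics/cmp.png",o[:,:,::-1])
B=(245,145,365,260)
# image shift of each case between before/after
for cam,a,b,boxes in (("top",im0,im,{"tall":(285,168,390,202),"flat":(285,225,398,265)}),("scene",i20,i2,{"tall":(298,165,355,245),"flat":(248,150,312,230)})):
  for k,(x0,y0,x1,y1) in boxes.items():
    f=lambda q:(q[y0:y1,x0:x1].max(2)<60).astype(np.float32)
    (dx,dy),r=cv2.phaseCorrelate(f(a),f(b)); print(cam,k,round(dx,2),round(dy,2),round(r,2))
E
```

```text
time_s: 40.08
eef_pos: [0.4518, -0.0203, 0.2243]
eef_rot: [0.515, -0.514, 0.484, -0.486]
wrist_force: [0.3, -0.4, -0.8]
opening: 1.006
time_s: 41.2
eef_pos: [0.3809, -0.3345, 0.2213]
eef_rot: [0.515, -0.514, 0.485, -0.484]
wrist_force: [-1.4, 0.7, 1.2]
opening: 1.0
top tall -0.0 -0.95 0.99
top flat -0.34 -0.15 0.92
scene tall 0.34 0.02 1.01
scene flat 0.16 0.07 1.02
```

View pics/cmp.png

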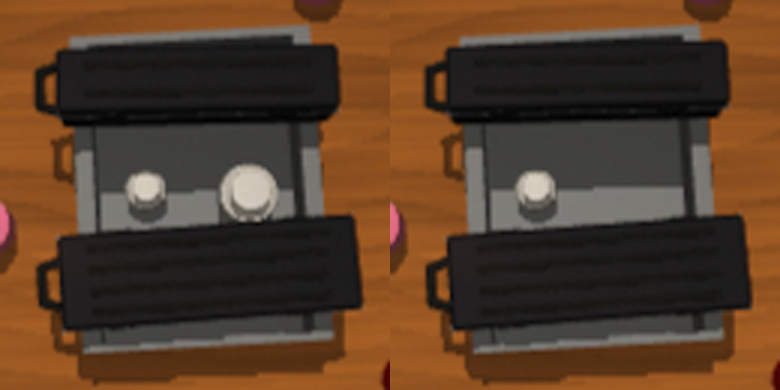

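View pics/sceneE.png

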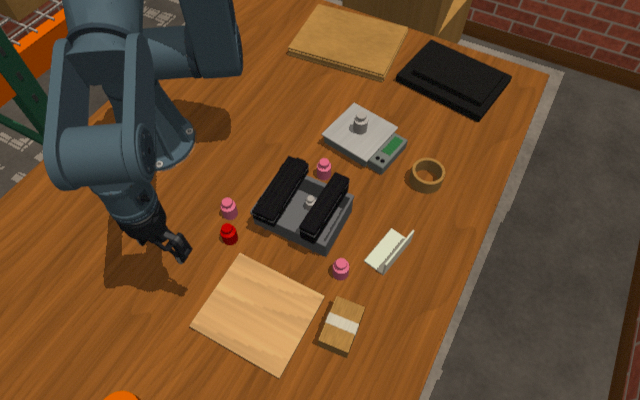

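View pics/topE.png

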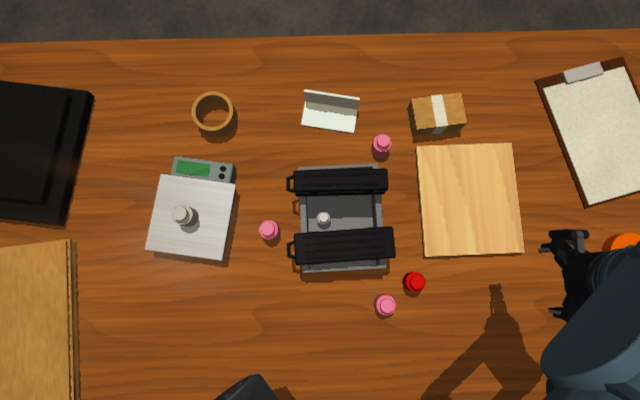

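The before and after pictures agree to within 1 px (about 2 mm) for both cases. The weight stands on the plate, the small weight is still in the tote, and the bystanders look unmoved. Handing in.

```bash
python3 -c "
from bench import ctrl
print(ctrl.hand_in())"
```

```text
the job is handed in; nothing more can be done
None
```

The job is done and handed in, at about 41 s of the 134 s allowed. I laid case_flat and then case_tall on the plywood board, stood the larger weight on the scale plate, and put case_tall and then case_flat back across the tote.

**Last checks:**
- **Cases:** comparing before and after pictures, each case is within about 1 px (about 2 mm) of where it started. The largest offset is case_tall in the top view, about 0.95 px.
- **Large weight:** it stands upright in the middle of the plate.
- **Everything else:** the small weight is still standing in the tote, and the bystanders and look-alikes look unmoved. The gripper is open and touching nothing.
- **Force:** the highest wrist force in the readings at the end of each move was about 18 N, while setting case_flat back on the rim. Forces during the moves were not read.

**One disagreement:** the two cameras differed by about 4 mm on the scale's y position. I aimed between them, so the weight may be about 2 mm off the true centre.

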